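# Tip a sample tray into the balance bin

### The arm

A 6-joint arm with a two-finger parallel gripper is mounted at the origin on the work surface. World frame = base frame: x ahead of the robot, y to its left, z up, the work surface at z = 0. Lengths are in mm, angles in rad, forces in N, time in s.
With the tool pointing down it reaches from about 400 to 825 mm from the base axis. Payload 7 kg.
Tool frame: the origin (TCP) lies on the mounting face of the last link; the fingertips stand 178 mm ahead of it and the grasp point (between the pads) lies 159 mm ahead of it; z points along the fingers, y is the line along which they close (so a half turn about z gives the same grasp; the last joint's range is limited). The gripper opens to 88 mm and grips with 3 to 60 N. Pads are 19 mm wide; open, the fingers measure 130 mm over their backs; the gripper's body (78 mm by 193 mm) begins 47 mm behind the grasp point.
Start: joints at [-1.016, 0.359, 0.012, 0, -1.224, -0.288], TCP at [177.935, -651.103, 404.661] pointing down, gripper open.
Joint ranges: [-3.07, 3.07], [-1.43, 2.12], [-1.02, 1.25], [-3.03, 1.67], [-3.05, -0], [-3.03, 3.03]. Speed limits (rad/s): [2.39, 2.39, 3.01, 3.14, 3.14, 3.14].

### API

Orientations are given as a unit quaternion [w, x, y, z].
In Python, from station import arm, cams gives the robot as it stands. The module is installed in compiled form; this text tells all that it offers.
- The arm moves only by the tool send_rows, never from a script. Its argument "increments" is one flat list of numbers, 6 for each row, row after row: the shift along the tool's x, y, z as a fraction of full scale, then the turn, a rotation vector about the tool's x, y, z as a fraction of full scale. A call has 1 to 12 rows; each row is the pose to reach, as a shift and turn from the pose commanded when the call began, along the tool's axes at that moment, turning the shorter way round; what a row does not reach only later rows make up. Full scale, the value 1, is 0.3 m for a shift and pi rad for a turn. A row lasts 1/12 s, in which the tool goes at most 41.7 mm and 7.16 degrees, less where a joint would pass 70% of its speed; a pose out of reach is approached as far as the arm can. A call with a number of a shift or a turn outside -1 to 1 is refused whole. A call with a gripper value outside its range is refused whole. "fingers" is the opening, from 0 (shut) to 1 (fully open), set as the call begins (left out, the last holds). The fingers move at their own pace and stop on an object; "force" is the grip in N (left out, the last holds). Time passes only in rows, so rows that repeat a pose let the fingers close. It gives the time, the measured TCP pose, the force, the opening and the grip force at its end, in the units of the state.
- arm.observe(): the state, without advancing time (a new reading comes with each control period).
- cams.snapshot(name): name is "scene" or "side" or "wrist"; returns a dict with "image" (420x560x3 uint8, red, green, blue), "fx", "fy", "cx", "cy" (pixels), "dist_coeffs" ([k1, k2, p1, p2, k3] as OpenCV has them; the pictures are not rectified), "R" (3x3) and "t" (3): a world point X has camera coordinates R X + t; the wrist camera has in their place "mount" (4x4, takes a point from camera to tool coordinates, whose origin is the TCP and whose axes are the flange's). Camera axes: x right, y down, z forward; pixel columns grow to the right and rows downward; lengths in mm; the calibration is good to about 2 mm. A picture is of the moment at which its call begins: read the wrist's pose just before it. There is no depth.
- arm.finish_job(): hands the job in; it is judged then, once.
Trained networks look in the newest picture that a camera, given by its name, has taken for a name from the list of things; names that differ only in an ending like _2 or _b are one class to them, and where a whole thing is asked for, a point or a joint stands for the part that bears it (a point fixed in the world has none). Each returns a list of dicts, best first, with "confidence" (0 to 1); they miss things now and then, are a little off and sometimes report something else, mostly with a low value. They report only what shows in the picture. A call takes as long as a camera call. They do not tell look-alikes from the thing itself.
- cams.regions_of(name, camera): "mask" (420x560 bool, what is visible of it) and "rect" ([left, top, right, bottom] in pixels, round what is visible of it).
The state is a dict: "time_s": time; "joint_positions": joint angles; "qd": joint speeds; "tau": joint torques, N m; "eef_pos": TCP position; "tcp_rot": TCP orientation; "force": force on the tool from outside, world axes, zero at the start; "moment": the same for the moment, N m; "width": finger opening in mm; "grip_force": force on a finger pad.
Only numpy, scipy, OpenCV 4.12 (cv2) and the standard library are available. Lean on these libraries where they do the work, as an engineer would, in place of code of your own. Each camera call takes 0.05 s, during which the arm holds its last target. There are 200 camera calls.

### The job

Take the blue lid off the bin on the balance and lay it flat, knob up, in the middle of the grey mat. Then take the steel tray by its green handle and tip it low over the bin so that all three bars slide off into the bin gently, without touching the bars with the gripper, and put the empty tray back level and centred on its rest, pointing along it as before. Leave the bottles, the jar and the beaker standing where they are.

Things in the scene. Friction and masses are not known exactly. Their poses are not given: they have to be found in the camera images.
- balance: fixed white bench balance, base 200 x 170 x 50 (x, y, z) carrying a grey open-topped bin, 160 x 140 outside, 150 x 130 inside, its floor 55 and its rim 124 above the bench, centred on the base. Behind it (x +120, y +45) a steel post holds a display head (30 x 85 x 60, centred at x 120, y 45, z 205; top at z 235). Origin at the centre of the underside, x away from the robot at yaw 0
- bin_floor (a point): centre of the bin's inner floor, axes as balance
- bin_mouth (a point): centre of the bin's open mouth at rim height, axes as balance
- lid: loose blue plate 164 x 144 x 6 lying on the bin's rim, 150 g, with a white cylindrical knob 28 in diameter and 36 high standing on its middle (z 6 to 42). Origin at the centre of the underside
- lid_knob (a point): point on the axis of the lid's knob, 26 above the lid's underside: the height to grip
- mat: fixed grey mat 170 x 150 x 2 on the bench. Origin at the centre of its underside
- rest: fixed low steel stand, top plate 130 x 104 (x, y), top 45 above the bench. Origin at the centre of the underside; the tray points along its x
- rest_top (a point): centre of the rest's flat top, axes as rest
- tray: loose steel tray 140 x 112 (x, y), 220 g, floor 3 thick, walls 3 thick and 22 high at the back (-x) and sides; front (+x) edge open. Origin at the centre of the underside, z up. At the back a green handle, a bar 44 wide (y), 16 thick, 80 long, rises from (x -70, z 8) leaning backwards (to -x) 30 degrees from z. It starts on the rest, the bars in it in a row front to back
- tray_grip (a point): centre of the green handle's grip, at (x -97.5, y 0, z 55.6) of the tray, 55 up the handle; axes as tray
- tray_lip (a point): middle of the tray's open front edge, at (x 70, y 0, z 3) of the tray; axes as tray
- bar1: loose yellow pressed bar 28 x 62 x 22 (x, y, z), 40 g, front-most in the tray. Origin at the centre of its underside
- bar2: loose pink bar, the same size, middle of the tray. Origin at the centre of its underside
- bar3: loose cream bar, the same size, at the back of the tray. Origin at the centre of its underside
- amber_bottle: amber bottle, 48 diameter, 120 high, rests on the bench; origin at the centre of its underside, z up. A bystander
- white_jar: white jar, 64 diameter, 100 high, rests on the bench; origin at the centre of its underside, z up. A bystander
- dark_bottle: dark brown bottle, 52 diameter, 130 high, rests on the bench; origin at the centre of its underside, z up. A bystander
- steel_beaker: steel beaker, 76 diameter, 90 high, rests on the bench; origin at the centre of its underside, z up. A bystander
Things that resemble listed ones, but are neither listed nor needed, are in the scene too. Several things have the shape of the bar1; the one meant has the colours described above.

How it is judged:
By the outcome, as a careful person would: the job done as asked, in the order asked, and still so for the second after the job is handed in, with the robot touching nothing.
It also fails if it takes over 72 s, if anything falls off the work surface, if the arm or the gripper's body presses on something with over 40 N, if the wrist force passes 120 N, or if a joint passes its speed limit or range.

## Working session

There is one attempt and no reset: what is moved stays moved. The work goes in short steps, Python scripts to look and compute and a tool call to move; the robot and the scene stay as the last step left them, time stands still between calls to the robot, and variables do not carry over. Pictures are saved under pics/ and viewed, at most 10 in all, crops included, and the job is handed in when it is done.

Besides the shell and the picture viewer there is one more tool, called after "Emit:" as name(argument=value, ...) on one line, values as JSON. send_rows: Moves the arm, as the interface text tells. Shift numbers are shares of 0.3 m and turn numbers shares of pi rad, none past 1 either way. Its arguments: {"type":"object","properties":{"increments":{"type":"array"},"fingers":{"type":"number"},"force":{"type":"number"}},"required":["increments"]}

```bash
mkdir -p pics; ls; python3 - <<'E'
from station import arm,cams
import cv2
s=arm.observe();print({k:s[k] for k in('time_s','eef_pos','tcp_rot','width','force')})
for c in('scene','side'):
    d=cams.snapshot(c);cv2.imwrite(f'pics/{c}0.png',d['image'][:,:,::-1]);print(c,d['fx'],d['fy'],d['cx'],d['cy'],d['dist_coeffs'],d['R'],d['t'])
    for n in('balance','lid','lid_knob','mat','rest','tray','tray_grip','bar1','bar2','bar3','amber_bottle','white_jar','dark_bottle','steel_beaker'):
        try: print(n,[(round(r['confidence'],2),[int(v) for v in r['rect']]) for r in cams.regions_of(n,c)])
        except Exception as e: print(n,e)
E
```

```text
pics
{'time_s': 0.0, 'eef_pos': array([ 177.92579451, -650.92144132,  403.72386192]), 'tcp_rot': array([-1.69150177e-04, -1.32958788e-01,  9.91121230e-01,  7.99400461e-04]), 'width': 87.5014708386045, 'force': array([-0.05691625,  0.53078495,  1.14644574])}
scene 380.36527069361097 380.36527069361097 279.1711952604864 207.8585019700545 [0.02037616 0.         0.         0.         0.        ] [[-0.84352528  0.53702587 -0.0082652 ]
 [ 0.35783786  0.55045945 -0.7542854 ]
 [-0.40052112 -0.6392164  -0.65649465]] [ 486.11108094 -139.58768007 1373.99251623]
balance [(0.97, [184, 135, 268, 209])]
lid [(0.85, [204, 141, 265, 173])]
lid_knob [(0.76, [204, 141, 260, 176])]
mat [(0.77, [239, 202, 313, 255]), (0.71, [205, 143, 266, 173]), (0.55, [312, 225, 394, 289])]
rest [(0.87, [315, 265, 379, 304])]
tray [(0.83, [313, 226, 393, 289])]
tray_grip [(0.67, [311, 226, 390, 289]), (0.53, [315, 265, 379, 302])]
bar1 [(0.62, [336, 250, 356, 270]), (0.61, [302, 318, 332, 335]), (0.6, [323, 256, 346, 282]), (0.54, [348, 245, 378, 267])]
bar2 [(0.62, [336, 250, 356, 270]), (0.61, [302, 318, 332, 335]), 
[... 972 characters left out ...]
248, 274, 301])]
tray [(0.96, [213, 245, 275, 296])]
tray_grip [(0.76, [211, 244, 273, 297])]
bar1 [(0.68, [221, 253, 240, 271]), (0.67, [179, 257, 195, 280]), (0.62, [238, 266, 260, 289]), (0.57, [236, 258, 253, 276])]
bar2 [(0.68, [221, 253, 240, 271]), (0.67, [179, 257, 195, 280]), (0.62, [238, 266, 260, 289]), (0.57, [236, 258, 253, 276])]
bar3 [(0.68, [221, 253, 240, 271]), (0.67, [179, 257, 195, 280]), (0.62, [238, 266, 260, 289]), (0.57, [236, 258, 253, 276])]
amber_bottle [(0.8, [167, 291, 191, 324])]
white_jar [(0.94, [312, 230, 335, 265])]
dark_bottle [(0.7, [363, 121, 380, 159]), (0.64, [215, 277, 247, 302]), (0.47, [238, 271, 257, 286])]
steel_beaker [(0.7, [225, 180, 251, 212])]
```

```bash
python3 - <<'E'
import cv2
a=cv2.imread('pics/scene0.png')[110:380,160:430];b=cv2.imread('pics/side0.png')[90:340,150:400]
cv2.imwrite('pics/scene_c.png',cv2.resize(a,(600,600),interpolation=3))
cv2.imwrite('pics/side_c.png',cv2.resize(b,(600,600),interpolation=3))
E
```

```text
(no output)
```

View pics/scene_c.png

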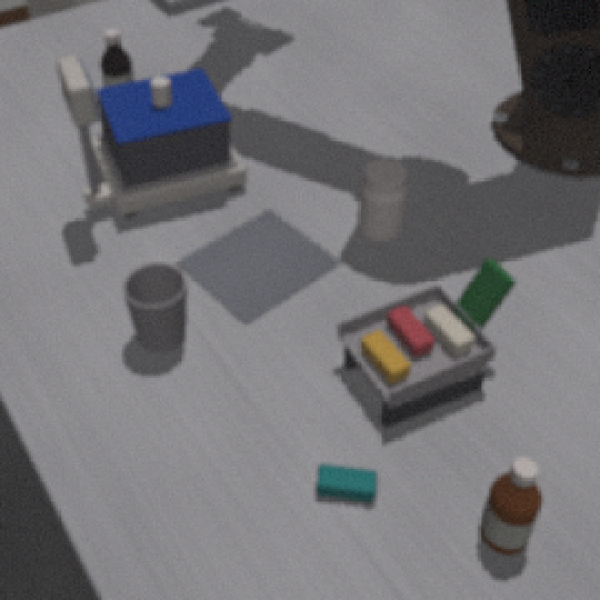

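View pics/side_c.png

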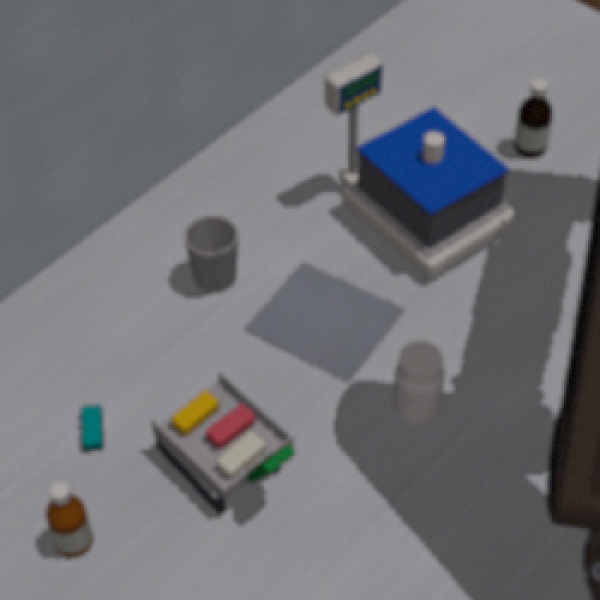

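The scene view shows the blue lid and bin at about (232,155), the grey mat at (276,230), and the tray with its handle towards the robot at (350,260). The bars run yellow (334,270), pink (345,258), cream (362,257). The only bar look-alike is the teal bar at (316,327), outside the tray. It matches none of the described colours, so I'll ignore it. Next I'll fit poses to the silhouettes.

```bash
cat > h.py <<'E'
import numpy as np,cv2
from scipy.optimize import minimize
from scipy.spatial.transform import Rotation as Rn
from station import arm,cams
def Q(q): return Rn.from_quat([q[1],q[2],q[3],q[0]])
def view(name):
    s=arm.observe(); d=dict(cams.snapshot(name)); d['name']=name
    if name=='wrist':
        M=np.array(d['mount']); T=np.eye(4); T[:3,:3]=Q(s['tcp_rot']).as_matrix(); T[:3,3]=s['eef_pos']
        I=np.linalg.inv(T@M); d['R']=I[:3,:3]; d['t']=I[:3,3]
    d['K']=np.array([[d['fx'],0,d['cx']],[0,d['fy'],d['cy']],[0,0,1]])
    return d
def proj(P,d):
    return cv2.projectPoints(np.float64(P).reshape(-1,1,3),cv2.Rodrigues(np.array(d['R']))[0],np.float64(d['t']),d['K'],np.float64(d['dist_coeffs']))[0].reshape(-1,2)
def ray(px,d,z):
    u=cv2.undistortPoints(np.float64([[px]]),d['K'],np.float64(d['dist_coeffs'])).ravel()
    R=np.array(d['R']);c=-R.T@np.array(d['t']);v=R.T@[u[0],u[1],1];return c+v*(z-c[2])/v[2]
def box(x0,x1,y0,y1,z0,z1): return np.array([[x,y,z] for x in(x0,x1) for y in(y0,y1) for z in(z0,z1)],float)
def place(P,p): # p=x,y,z,yaw
    return P@Rn.from_euler('z',p[3]).as_matrix().T+p[:3]
def biggest(m):
    n,l,s,_=cv2.connectedComponentsWithStats(m.astype(np.uint8)); return l==1+np.argmax(s[1:,4])
def hullmask(m):
    o=np.zeros(m.shape,np.uint8); c=np.argwhere(m)[:,::-1].astype(np.int32); cv2.fillConvexPoly(o,cv2.convexHull(c),1); return o>0
S=3
def fit(models,obs,p0,free=(0,1,2,3),step=(15,15,8,.15)):
    # models: list of convex point sets; obs: list of (view,mask)
    up=[cv2.resize(m.astype(np.float32),None,fx=S,fy=S,interpolation=cv2.INTER_LINEAR)>.5 for _,m in obs]
    p0=np.array(p0,float);free=list(free)
    def cost(q):
        p=p0.copy();p[free]=q;c=0
        for (d,_),m in zip(obs,up):
            o=np.zeros(m.shape,np.uint8)
            for M in models:
                uv=(proj(place(M,p),d)+.5)*S-.5
                a=np.zeros_like(o);cv2.fillConvexPoly(a,cv2.convexHull(np.round(uv*16).astype(np.int32)),1,shift=4);o|=a
            o=o>0;c+=1-(o&m).sum()/max(1,(o|m).sum())
        return c/len(obs)
    q=p0[free]
    for k in(1,.3,.1):
        sim=np.vstack([q]+[q+np.eye(len(free))[i]*step[f]*k for i,f in enumerate(free)])
        r=minimize(cost,q,method='Nelder-Mead',options=dict(initial_simplex=sim,xatol=.02,fatol=1e-5,maxiter=250));q=r.x
    p=p0.copy();p[free]=q;return p,1-r.fun
LID=box(-82,82,-72,72,0,6)
MAT=box(-85,85,-75,75,0,2)
def handle():
    a=np.deg2rad(30);u=np.array([-np.sin(a),0,np.cos(a)]);n=np.array([np.cos(a),0,np.sin(a)])
    return np.array([np.array([-70,0,8])+u*l+n*t+[0,w,0] for l in(0,80) for t in(-8,8) for w in(-22,22)])
HAN=handle()
TRAY=box(-70,70,-56,56,0,3);TR=[np.vstack([TRAY,box(-70,-67,-56,56,0,22)]),box(-70,70,-56,-53,0,22),box(-70,70,53,56,0,22),HAN]
def hsv(d): return cv2.cvtColor(d['image'],cv2.COLOR_RGB2HSV)
def blue(d):
    h=hsv(d);return biggest((h[...,0]>105)&(h[...,0]<130)&(h[...,1]>150)&(h[...,2]>60))
def green(d):
    h=hsv(d);return biggest((h[...,0]>50)&(h[...,0]<75)&(h[...,1]>130)&(h[...,2]>30))
def net(n,d,i=0): return biggest(cams.regions_of(n,d['name'])[i]['mask'])
E
cat > m1.py <<'E'
from h import *
V=[view('scene'),view('side')]
lm=[(d,hullmask(blue(d))) for d in V]
p0=ray(np.argwhere(lm[0][1]).mean(0)[::-1],V[0],124)
for y in(0,.6,-.6,1.2): print('lid',fit([LID],lm,[*p0,y]))
mm=[(d,hullmask(net('mat',d))) for d in V]
p0=ray(np.argwhere(mm[0][1]).mean(0)[::-1],V[0],0)
for y in(0,.6,-.6,1.2): print('mat',fit([MAT],mm,[*p0,y]))
tm=[(d,net('tray',d)|green(d)) for d in V]
p0=ray(np.argwhere(tm[0][1]).mean(0)[::-1],V[0],50)
for y in(-.9,-.5,-.1,.4): print('tray',fit(TR,tm,[*p0,y]))
for n in('amber_bottle','white_jar','dark_bottle','steel_beaker'):
    for d in V:
        r=cams.regions_of(n,d['name'])
        if r:
            b=r[0]['rect'];print(n,ray([(b[0]+b[2])/2,b[3]-4],d,0)[:2].round())
print(arm.observe()['time_s'], 'wrist mount',view('wrist')['mount'],d['fx'])
E
python3 m1.py
```

```text
lid (array([ 5.87828185e+02, -2.57227451e+02,  1.19577954e+02, -2.26740398e-01]), np.float64(0.9352978418067621))
lid (array([ 587.2054164 , -260.86975612,  120.03795255,    1.21663851]), np.float64(0.7900145664874021))
lid (array([ 5.87007122e+02, -2.57287663e+02,  1.19769487e+02, -2.24310357e-01]), np.float64(0.9336012433114276))
lid (array([ 585.252861  , -260.73646004,  123.60341004,    1.26610133]), np.float64(0.7887971733613078))
mat (array([ 5.79761402e+02, -1.33527122e+01,  7.93843867e-01,  1.47724139e-01]), np.float64(0.9633766313907779))
mat (array([ 5.79410169e+02, -1.28940874e+01,  4.72462843e-01,  1.44521018e-01]), np.float64(0.9638453345227667))
mat (array([ 5.79254668e+02, -1.32543246e+01,  7.77893557e-01,  1.40703124e-01]), np.float64(0.9632217525485829))
mat (array([ 5.80320535e+02, -1.42194934e+01,  1.22205075e-02,  1.57175619e+00]), np.float64(0.8225914988136706))
tray (array([508.33034949, 227.97606316,  47.82487815,  -1.22984428]), np.float64(0.40154203243090913))
tray (array([ 5.25762069e+02,  2.41379569e+02,  4.41674861e+01, -9.49869457e-02]), np.float64(0.6135816163947867))
tray (array([ 5.25548004e+02,  2.41565317e+02,  4.46925383e+01, -9.69253061e-02]), np.float64(0.6136384703688458))
tray (array([ 5.25928572e+02,  2.41892017e+02,  4.50402017e+01, -9.31998792e-02]), np.float64(0.6126894028699752))
amber_bottle [589. 463.]
amber_bottle [581. 462.]
white_jar [400.  40.]
white_jar [382.  27.]
dark_bottle [ 547. -530.]
dark_bottle [513.  57.]
steel_beaker [765.  36.]
steel_beaker [ 555. -482.]
2.2 wrist mount [[ 1.09755070e-03 -9.50593511e-01 -3.10436423e-01  8.51897532e+01]
 [ 9.99999395e-01  1.06734693e-03  2.67162493e-04 -6.11486432e-01]
 [ 7.73804310e-05 -3.10436529e-01  9.50594107e-01  1.94508990e+01]
 [ 0.00000000e+00  0.00000000e+00  0.00000000e+00  1.00000000e+00]] 545.7855196267068
```

The fits give lid ≈ (588, -257), mat ≈ (580, -13) and tray ≈ (525, 241). I'll move above the lid for a close wrist view.

```bash
cat > g.py <<'E'
from h import *
def down(az): 
    x=np.array([np.cos(az),np.sin(az),0]);z=np.array([0,0,-1.]);return np.stack([x,np.cross(z,x),z],1)
def inc(pos,R,ref=None):
    s=arm.observe();R0=Q(s['tcp_rot']).as_matrix();p0=np.array(s['eef_pos'])
    if ref: p0,R0=ref
    a=R0.T@(np.array(pos)-p0)/300;b=Rn.from_matrix(R0.T@R).as_rotvec()/np.pi
    print('t',round(s['time_s'],2),'inc',np.r_[a,b].round(4).tolist(),'mm',np.linalg.norm(a)*300,'deg',np.linalg.norm(b)*180,'F',np.round(s['force'],1),'w',round(s['width'],1),s['grip_force'])
E
python3 -c "
from g import *
inc([620,-264,440],down(-3.366))"
```

```text
t 2.25 inc [-1.7616, 0.8561, -0.1178, 0.0, -0.0, 0.1564] mm 588.6557242740371 deg 28.144168518121706 F [ 0.5  0.4 -0.7] w 87.2 0.0
```

Emit:
send_rows(increments=[-0.88,0.43,-0.06,0,0,0,-0.88,0.43,-0.06,0,0,0,-0.88,0.43,-0.06,0,0,0,-0.88,0.43,-0.06,0,0,0,-0.88,0.43,-0.06,0,0,0,-0.88,0.43,-0.06,0,0,0,-0.88,0.43,-0.06,0,0,0,-0.88,0.43,-0.06,0,0,0,-0.88,0.43,-0.06,0,0,0], fingers=1)

```text
time_s: 3.0
eef_pos: [400.5, -455.4, 423.1]
tcp_rot: [0.0, -0.135, 0.991, -0.0]
force: [-0.5, 0.4, -0.1]
width: 87.7
grip_force: 0.0
```

Emit:
send_rows(increments=[-0.88,0.43,-0.06,0,0,0.156,-0.88,0.43,-0.06,0,0,0.156,-0.88,0.43,-0.06,0,0,0.156,-0.88,0.43,-0.06,0,0,0.156,-0.88,0.43,-0.06,0,0,0.156,-0.88,0.43,-0.06,0,0,0.156,-0.88,0.43,-0.06,0,0,0.156,-0.88,0.43,-0.06,0,0,0.156,-0.88,0.43,-0.06,0,0,0.156,-0.88,0.43,-0.06,0,0,0.156])

```text
time_s: 3.83
eef_pos: [619.1, -263.6, 440.0]
tcp_rot: [-0.001, 0.111, 0.994, -0.0]
force: [-1.0, -1.8, -0.0]
width: 87.9
grip_force: 0.0
```

```bash
cat > m2.py <<'E'
from g import *
d=view('wrist');cv2.imwrite('pics/w1.png',d['image'][:,:,::-1])
import pickle;pickle.dump(d,open('lidw.pkl','wb'))
print(d['fx'],arm.observe()['eef_pos'])
h=hsv(d);m=blue(d)
print([(n,r['confidence'],r['rect']) for n in('lid','lid_knob') for r in cams.regions_of(n,'wrist')])
H=hullmask(m);print(fit([LID],[(d,H)],[588,-257,124,-.225],free=(0,1,3)),fit([LID],[(d,H)],[588,-257,124,-.225]))
print(proj(place(np.array([[82,72,6],[82,-72,6],[-82,-72,6],[-82,72,6],[0,0,42],[0,0,6.]]),np.array([588,-257,124,-.225])),d).round())
E
python3 m2.py
```

```text
373.1315085768774 [ 618.57761792 -264.07321176  440.2683823 ]
[('lid', 0.76, [172.2, 42.4, 372.6, 252.3]), ('lid', 0.63, [405.7, 0.0, 558.6, 176.0]), ('lid_knob', 0.97, [171.6, 41.9, 373.9, 254.5]), ('lid_knob', 0.74, [184.0, 32.9, 409.1, 383.0])]
(array([ 5.88436104e+02, -2.56631120e+02,  1.24000000e+02, -2.12669568e-01]), np.float64(0.9814040721217374)) (array([ 5.88307067e+02, -2.56488319e+02,  1.20957819e+02, -2.14320478e-01]), np.float64(0.9945457117860557))
[[356. 253.]
 [187. 252.]
 [171.  42.]
 [374.  43.]
 [272. 167.]
 [272. 157.]]
```

View pics/w1.png

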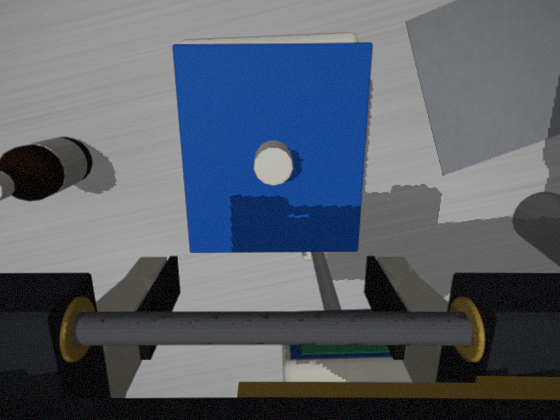

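The wrist view shows the lid at columns 172–374 and rows 42–253, with the knob at (273,164). The three-view fit agrees: lid (588.4, -256.6), yaw about -0.213, z about 121–124.

```bash
python3 -c "
from g import *
az=np.pi-.213
inc([588.3,-256.6,440],down(az));inc([588.3,-256.6,311.5],down(az))"
```

```text
t 3.98 inc [0.103, 0.0032, 0.0024, -0.0, -0.0001, -0.0038] mm 30.9092401862207 deg 0.6901871384471193 F [ 0.  -0.1  0.4] w 87.5 0.0
t 3.98 inc [0.1029, 0.0033, 0.4308, -0.0, -0.0001, -0.0038] mm 132.87194030873675 deg 0.6901871384471193 F [ 0.  -0.1  0.4] w 87.5 0.0
```

Emit:
send_rows(increments=[0.103,0.003,0,0,0,-0.004,0.103,0.003,0.12,0,0,-0.004,0.103,0.003,0.24,0,0,-0.004,0.103,0.003,0.34,0,0,-0.004,0.103,0.003,0.39,0,0,-0.004,0.103,0.003,0.42,0,0,-0.004,0.103,0.003,0.43,0,0,-0.004,0.103,0.003,0.43,0,0,-0.004])

```text
time_s: 4.65
eef_pos: [589.0, -256.1, 311.9]
tcp_rot: [-0.0, 0.106, 0.994, -0.0]
force: [-0.3, 0.3, 0.4]
width: 87.6
grip_force: 0.0
```

```bash
python3 -c "
from g import *
inc([588.3,-256.6,311.5],down(np.pi-.213))"
```

```text
t 4.65 inc [0.0021, -0.0023, 0.0012, -0.0001, -0.0, 0.0005] mm 0.9868994107500447 deg 0.08288544749186658 F [-0.3  0.3  0.4] w 87.6 0.0
```

Emit:
send_rows(increments=[0,0,0,0,0,0,0,0,0,0,0,0,0,0,0,0,0,0,0,0,0,0,0,0,0,0,0,0,0,0,0,0,0,0,0,0,0,0,0,0,0,0,0,0,0,0,0,0,0,0,0,0,0,0,0,0,0,0,0,0], fingers=0, force=30)

```text
time_s: 5.48
eef_pos: [589.3, -255.3, 311.6]
tcp_rot: [-0.0, 0.105, 0.994, -0.0]
force: [-0.6, 0.1, 0.3]
width: 27.5
grip_force: 30.0
```

Emit:
send_rows(increments=[0,0,-0.02,0,0,0,0,0,-0.06,0,0,0,0,0,-0.13,0,0,0,0,0,-0.2,0,0,0,0,0,-0.3,0,0,0,0,0,-0.3,0,0,0,0,0,-0.3,0,0,0])

```text
time_s: 6.07
eef_pos: [589.6, -255.5, 405.0]
tcp_rot: [0.003, 0.105, 0.994, -0.0]
force: [-0.6, -0.3, -1.5]
width: 27.3
grip_force: 30.0
```

```bash
cat > m3.py <<'E'
from g import *
V=[view('scene'),view('side')]
s=arm.observe()
L=[(d,hullmask(blue(d))) for d in V]
p,i=fit([LID],L,[*(np.array(s['eef_pos'])-[0,0,188]),-.21]);print('lid now',p,i,'tcp',s['eef_pos'])
mm=[(d,hullmask(net('mat',d))) for d in V]
print('mat',fit([MAT],mm,[580,-13,0,.145]),fit([MAT],mm,[580,-13,0,.145],free=(0,1,3)))
tm=[(d,hullmask(net('tray',d)|green(d))) for d in V]
for y in(-.1,.2): print('tray',fit([np.vstack(TR)],tm,[525,241,45,y]),fit([np.vstack(TR)],tm,[525,241,45,y],free=(0,1,3)))
E
python3 m3.py
```

```text
lid now [ 5.88085181e+02 -2.61436978e+02  2.10634077e+02 -2.73305494e-01] 0.7888974857724858 tcp [ 589.0071292  -255.1841394   401.94707958]
mat (array([ 5.80324597e+02, -1.22622464e+01,  1.71533853e+00,  1.57307498e-01]), np.float64(0.9601004469611512)) (array([ 5.80385399e+02, -1.31057312e+01,  0.00000000e+00,  1.52976204e-01]), np.float64(0.9586760256097256))
tray (array([ 5.26812974e+02,  2.39805336e+02,  4.07713708e+01, -1.33902946e-01]), np.float64(0.952869370905975)) (array([ 5.27197307e+02,  2.42036303e+02,  4.50000000e+01, -1.22116788e-01]), np.float64(0.9437242511139925))
tray (array([ 5.26967268e+02,  2.40082038e+02,  4.12886715e+01, -1.26186926e-01]), np.float64(0.9533980932628711)) (array([ 5.26131424e+02,  2.41671918e+02,  4.50000000e+01, -1.21703922e-01]), np.float64(0.9434063363245984))
```

```bash
python3 - <<'E'
from g import *
import pickle
d=pickle.load(open('lidw.pkl','rb'))
print([ray(p,d,2).round(1) for p in((443,175),(406,20))])
m=np.array([580.3,-12.8,0,.153]);print(place(MAT[1::2],m).round(1))
az=np.pi-.213
inc([585,-140,400],down(np.pi+.153))
inc([580.3,-12,330],down(np.pi+.153))
E
```

```text
[array([674. , -76.3,   2. ]), array([ 505.3, -100.2,    2. ])]
[[507.7 -99.9   2. ]
 [484.9  48.4   2. ]
 [675.7 -74.    2. ]
 [652.9  74.3   2. ]]
t 6.37 inc [0.0939, 0.3727, 0.0027, 0.0001, -0.0005, -0.1158] mm 115.31831639686725 deg 20.839324475547 F [-0.1 -0.1 -1.6] w 27.2 29.999755918979645
t 6.37 inc [0.198, 0.7867, 0.2362, 0.0001, -0.0005, -0.1158] mm 253.47985542234977 deg 20.839324475547 F [-0.1 -0.1 -1.6] w 27.2 29.999755918979645
```

The mat corners in the wrist view agree with the fit to within 2 mm. Carrying the lid over.

Emit:
send_rows(increments=[0.02,0.08,0,0,0,-0.01,0.05,0.2,0,0,0,-0.03,0.08,0.31,0,0,0,-0.05,0.11,0.42,0.03,0,0,-0.07,0.14,0.53,0.12,0,0,-0.09,0.17,0.65,0.22,0,0,-0.11,0.19,0.73,0.31,0,0,-0.115,0.2,0.78,0.4,0,0,-0.115,0.2,0.78,0.48,0,0,-0.115,0.2,0.78,0.54,0,0,-0.115,0.2,0.78,0.58,0,0,-0.115,0.2,0.78,0.58,0,0,-0.115])

```text
time_s: 7.37
eef_pos: [578.4, -13.9, 224.3]
tcp_rot: [-0.003, -0.075, 0.997, -0.0]
force: [-0.5, 0.2, -1.9]
width: 27.7
grip_force: 30.0
```

```bash
cat > m4.py <<'E'
from g import *
import pickle
V=[view('scene'),view('side')]
s=arm.observe()
L=[(d,hullmask(blue(d))) for d in V]
print('lid now',fit([LID],L,[*(np.array(s['eef_pos'])-[0,0,188]),.15]),'tcp',s['eef_pos'])
for z in(192,188.5): inc([579.5,-13.5,z],down(np.pi+.15))
E
python3 m4.py
```

```text
lid now (array([ 5.78312550e+02, -1.58723834e+01,  3.52503042e+01,  1.68362267e-01]), np.float64(0.7465051422966684)) tcp [579.64538487 -13.93314125 227.31213528]
t 7.47 inc [0.0001, 0.0016, 0.1177, -0.0002, -0.0005, 0.0003] mm 35.31509090790007 deg 0.1007314359929487 F [ 0.1 -0.2 -0.8] w 27.4 29.999875724315643
t 7.47 inc [0.0001, 0.0016, 0.1294, -0.0002, -0.0005, 0.0003] mm 38.81482439433881 deg 0.1007314359929487 F [ 0.1 -0.2 -0.8] w 27.4 29.999875724315643
```

Emit:
send_rows(increments=[0,0,0.04,0,0,0,0,0,0.08,0,0,0,0,0,0.1,0,0,0,0,0,0.112,0,0,0,0,0,0.118,0,0,0,0,0,0.12,0,0,0,0,0,0.122,0,0,0,0,0,0.122,0,0,0])

```text
time_s: 8.13
eef_pos: [579.8, -13.9, 191.6]
tcp_rot: [0.0, -0.075, 0.997, 0.0]
force: [-1.0, -0.8, -1.8]
width: 27.4
grip_force: 30.0
```

Emit:
send_rows(increments=[0,0,0.003,0,0,0,0,0,0.006,0,0,0,0,0,0.008,0,0,0,0,0,0.008,0,0,0,0,0,0.008,0,0,0])

```text
time_s: 8.55
eef_pos: [579.7, -13.9, 189.6]
tcp_rot: [0.0, -0.075, 0.997, -0.0]
force: [-2.1, 1.2, 7.4]
width: 27.9
grip_force: 30.0
```

The force shows contact with the mat, so I'll release and rise.

Emit:
send_rows(increments=[0,0,0,0,0,0,0,0,0,0,0,0,0,0,0,0,0,0,0,0,0,0,0,0,0,0,0,0,0,0,0,0,0,0,0,0], fingers=1)

```text
time_s: 9.05
eef_pos: [579.6, -13.9, 188.6]
tcp_rot: [-0.0, -0.075, 0.997, -0.0]
force: [-0.1, 0.2, 0.3]
width: 62.3
grip_force: 0.0
```

Emit:
send_rows(increments=[0,0,-0.03,0,0,0,0,0,-0.1,0,0,0,0,0,-0.23,0,0,0,-0.1,0,-0.36,0,0,0,-0.2,0,-0.5,0,0,0,-0.2,0,-0.64,0,0,0,-0.2,0,-0.78,0,0,0,-0.2,0,-0.8,0,0,0,-0.2,0,-0.8,0,0,0])

```text
time_s: 9.8
eef_pos: [639.9, -5.1, 436.2]
tcp_rot: [0.005, -0.075, 0.997, 0.0]
force: [0.4, 0.8, 1.0]
width: 87.5
grip_force: 0.0
```

```bash
cat > m5.py <<'E'
from g import *
d=view('wrist');cv2.imwrite('pics/w2.png',d['image'][:,:,::-1])
print('lid',fit([LID],[(d,hullmask(blue(d)))],[580,-13,2,.15],free=(0,1,3)))
V=[view('scene'),view('side')];L=[(v,hullmask(blue(v))) for v in V]
print('lid',fit([LID],L,[580,-13,2,.15]))
# tray viewing pose: TCP beyond tray, camera robot side
p=np.array([526.5,241,0]);inc([p[0]+10,p[1],420],down(np.pi-.125))
E
python3 m5.py
```

```text
lid (array([ 5.78693360e+02, -1.44895982e+01,  2.00000000e+00,  1.48737900e-01]), np.float64(0.9853953414985307))
lid (array([ 5.80345321e+02, -1.96181679e+01, -3.59656053e+00,  1.49668776e-01]), np.float64(0.9094419647329977))
t 9.95 inc [0.213, 0.8617, 0.0303, 0.0002, 0.0, 0.0877] mm 266.4313229386605 deg 15.777692135523044 F [-0.7  0.  -0.9] w 87.8 0.0
```

View pics/w2.png

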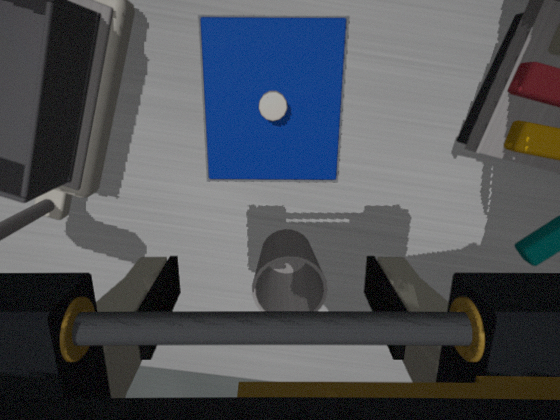

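The lid lies centred on the mat at rows 15–180, with an even grey margin all round. Next the tray view.

Emit:
send_rows(increments=[0.05,0.13,0,0,0,0.02,0.1,0.26,0,0,0,0.05,0.15,0.4,0,0,0,0.08,0.2,0.53,0,0,0,0.088,0.2,0.66,0,0,0,0.088,0.2,0.79,0,0,0,0.088,0.2,0.85,0,0,0,0.088,0.2,0.85,0,0,0,0.088,0.2,0.85,0,0,0,0.088,0.2,0.85,0,0,0,0.088])

```text
time_s: 10.78
eef_pos: [541.1, 237.8, 427.6]
tcp_rot: [-0.001, 0.063, 0.998, -0.001]
force: [0.5, -0.2, 0.3]
width: 87.5
grip_force: 0.0
```

```bash
cat > m6.py <<'E'
from g import *
import pickle
d=view('wrist');cv2.imwrite('pics/w3.png',d['image'][:,:,::-1]);pickle.dump(d,open('trayw.pkl','wb'))
V=[view('scene'),view('side')]
m=net('tray',d)|green(d);gm=green(d)
print('net rect',cams.regions_of('tray','wrist')[0]['rect'],'green',[np.argwhere(gm).min(0),np.argwhere(gm).max(0)])
A=[np.vstack(TR)]
W=(d,hullmask(m))
print('wrist',fit(A,[W],[527,241,45,-.12],free=(0,1,3)))
print('all',fit(A,[W]+[(v,hullmask(net('tray',v)|green(v))) for v in V],[527,241,45,-.12]))
print('green',fit([HAN],[(d,gm),(V[0],green(V[0]))],[527,241,45,-.12]))
p=fit(A,[W],[527,241,45,-.12],free=(0,1,3))[0]
o=d['image'][:,:,::-1].copy()
for M in TR:
    cv2.polylines(o,[cv2.convexHull(proj(place(M,p),d).round().astype(np.int32))],True,(0,255,255),1)
cv2.imwrite('pics/w3o.png',o)
E
python3 m6.py
```

```text
net rect [210.7, 18.5, 340.7, 236.5] green [array([ 18, 242]), array([ 86, 303])]
wrist (array([ 5.27979649e+02,  2.41137016e+02,  4.50000000e+01, -1.01826910e-01]), np.float64(0.9742978505900082))
all (array([ 5.27312086e+02,  2.41509944e+02,  4.30142755e+01, -1.06914686e-01]), np.float64(0.9634634359800636))
green (array([ 5.24783447e+02,  2.41885378e+02,  1.93307433e+01, -1.00616346e-01]), np.float64(0.4557973198870955))
```

View pics/w3o.png

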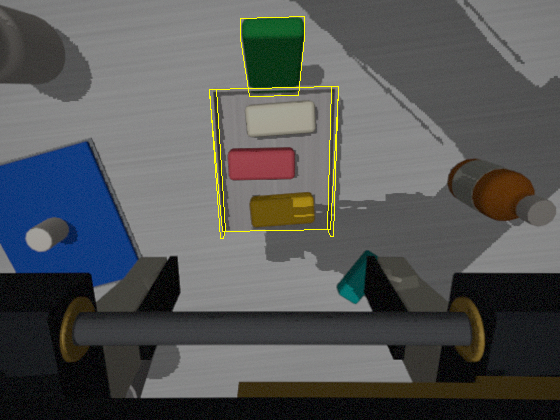

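The overlay fits the tray well: walls at columns 210–338, handle at (272,55), and bars cream (280,118), pink (262,164), yellow (282,210). The teal bar at (357,278) is the look-alike, off the tray, and I'll leave it alone. Next I'll check the bin pose and work out the grasp.

```bash
cat > m7.py <<'E'
from g import *
V=[view('scene'),view('side')]
B=[box(-100,100,-85,85,0,50),box(-80,80,-70,70,50,124),box(105,135,2.5,87.5,175,235)]
obs=[(v,np.any([r['mask'] for r in cams.regions_of('balance',v['name'])[:1]],0)) for v in V]
for v,m in obs: print(m.sum())
print(fit(B,obs,[588,-257,0,-.213],free=(0,1,3)),fit(B,obs,[588,-257,0,-.213]))
t=np.array([527.7,241.2,45,-.103])
g=place(np.array([[-97.5,0,55.6]]),t)[0];print('grip',g)
R=down(np.pi-.103)
inc([g[0],g[1],g[2]+159+90],R); inc(g+[0,0,159],R)
E
python3 m7.py
```

```text
3847
1295
(array([ 5.91579362e+02, -2.65922380e+02,  0.00000000e+00, -1.09292702e-01]), np.float64(0.611686031883557)) (array([ 5.91349239e+02, -2.67859460e+02, -2.02217738e+00, -1.01411367e-01]), np.float64(0.6126940340904531))
grip [430.71673167 251.2247526  100.6       ]
t 11.33 inc [0.3715, -0.0026, 0.2637, 0.0, 0.0, -0.0074] mm 136.68370870764775 deg 1.3293138797059745 F [0.1 0.2 0.8] w 87.8 0.0
t 11.33 inc [0.3716, -0.0027, 0.5637, 0.0, 0.0, -0.0074] mm 202.5412636053464 deg 1.3293138797059745 F [0.1 0.2 0.8] w 87.8 0.0
```

Emit:
send_rows(increments=[-0.21,-0.81,0,0,0,0.015,-0.21,-0.81,0,0,0,0.015,-0.21,-0.81,0,0,0,0.015,-0.21,-0.81,0,0,0,0.015,-0.21,-0.81,0,0,0,0.015,-0.21,-0.81,0,0,0,0.015,-0.21,-0.81,0,0,0,0.015])

```text
time_s: 11.92
eef_pos: [573.3, -16.3, 428.7]
tcp_rot: [-0.0, 0.089, 0.996, -0.001]
force: [-0.0, 0.7, 0.7]
width: 87.7
grip_force: 0.0
```

Emit:
send_rows(increments=[-0.2,-0.81,0,0,0,0.015,-0.2,-0.81,0,0,0,0.015,-0.2,-0.81,0,0,0,0.015,-0.2,-0.81,0,0,0,0.015,-0.2,-0.81,0,0,0,0.015,-0.2,-0.81,0,0,0,0.015,-0.2,-0.81,0,0,0,0.015,-0.2,-0.81,0,0,0,0.015,-0.2,-0.81,0,0,0,0.015])

```text
time_s: 12.67
eef_pos: [590.5, -260.8, 428.3]
tcp_rot: [-0.0, 0.11, 0.994, 0.0]
force: [-0.9, -0.6, 0.2]
width: 87.9
grip_force: 0.0
```

```bash
cat > m8.py <<'E'
from g import *
import pickle
d=view('wrist');pickle.dump(d,open('binw.pkl','wb'))
o=d['image'][:,:,::-1].copy()
p=np.array([588.4,-256.6,0,-.213])
for M in (box(-100,100,-85,85,50,50),box(-80,80,-70,70,124,124),box(-75,75,-65,65,124,124),box(-75,75,-65,65,55,55)):
    cv2.polylines(o,[cv2.convexHull(proj(place(M,p),d).round().astype(np.int32))],True,(0,255,255),1)
cv2.imwrite('pics/w4.png',o);print(arm.observe()['eef_pos'])
t=np.array([527.7,241.2,45,-.103]);g=place(np.array([[-97.5,0,55.6]]),t)[0]
inc([g[0],g[1],g[2]+159+120],down(np.pi-.103))
E
python3 m8.py
```

```text
[ 590.55821877 -260.1069118   428.55691627]
t 12.72 inc [0.8921, 1.5469, 0.1636, 0.0001, -0.0001, -0.0373] mm 537.9648238226522 deg 6.711961486846713 F [-0.8  0.4 -0.1] w 87.5 0.0
```

View pics/w4.png

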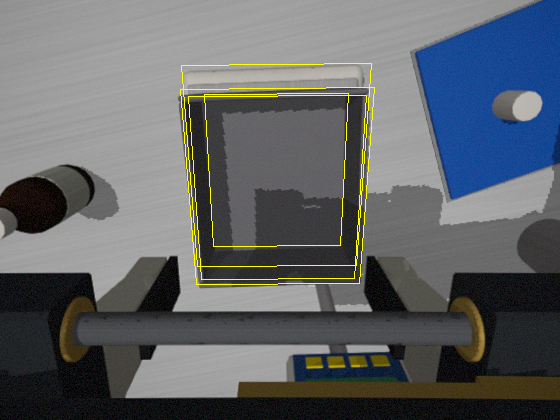

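```bash
python3 - <<'E'
import pickle,cv2
d=pickle.load(open('binw.pkl','rb'));a=d['image'][55:295,165:385,::-1]
a=cv2.convertScaleAbs(a,alpha=2.2,beta=10)
cv2.imwrite('pics/w4c.png',cv2.resize(a,(550,600),interpolation=3))
E
```

```text
(no output)
```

View pics/w4c.png

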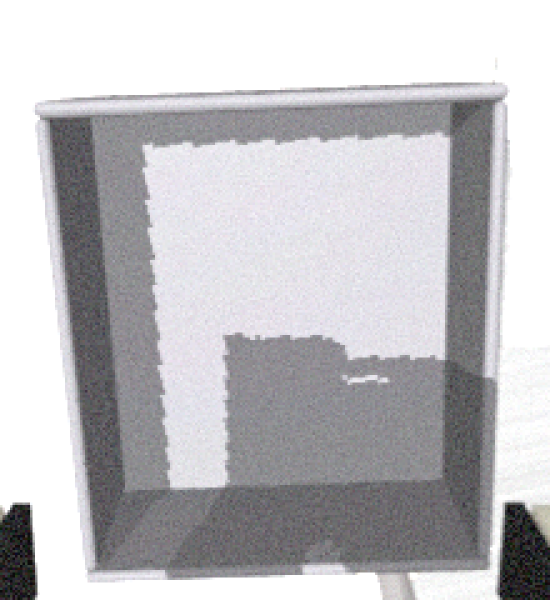

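```bash
python3 - <<'E'
from g import *
import pickle
from scipy.optimize import least_squares
d=pickle.load(open('binw.pkl','rb'))
uv=np.array([[36,102],[505,87],[490,572],[88,580]])/2.5+[165,55]
M=np.array([[-80,-70,0],[-80,70,0],[80,70,0],[80,-70,0]],float)
for k in(3,4):
    f=lambda q:(proj(place(M,np.array([q[0],q[1],q[3] if k==4 else 124,q[2]])),d)-uv).ravel()
    r=least_squares(f,[588,-257,-.2,124][:k]);print(r.x,r.fun.round(1))
E
```

```text
[ 5.90969789e+02 -2.57428689e+02 -1.84651571e-01] [-1.9 -0.1  3.  -1.3  0.3  0.3 -1.5  2.3]
[ 5.91776064e+02 -2.57545526e+02 -1.84654375e-01  1.19631272e+02] [-0.3  0.9  1.5 -0.2 -0.9 -1.4 -0.5  0.5]
```

The enlarged crop shows the rim corners at (179,96), (367,90), (361,284) and (200,287). That puts the bin at (591, -257.5), yaw -0.185. Now to the tray handle.

Emit:
send_rows(increments=[0.45,0.77,0.08,0,0,-0.02,0.45,0.77,0.08,0,0,-0.02,0.45,0.77,0.08,0,0,-0.02,0.45,0.77,0.08,0,0,-0.02,0.45,0.77,0.08,0,0,-0.02,0.45,0.77,0.08,0,0,-0.02,0.45,0.77,0.08,0,0,-0.02,0.45,0.77,0.08,0,0,-0.02])

```text
time_s: 13.38
eef_pos: [507.6, -1.5, 405.1]
tcp_rot: [0.001, 0.076, 0.997, 0.001]
force: [0.3, 0.4, -0.5]
width: 87.9
grip_force: 0.0
```

Emit:
send_rows(increments=[0.43,0.78,0.08,0,0,-0.02,0.43,0.78,0.08,0,0,-0.02,0.43,0.78,0.08,0,0,-0.02,0.43,0.78,0.08,0,0,-0.02,0.43,0.78,0.08,0,0,-0.02,0.43,0.78,0.08,0,0,-0.02,0.43,0.78,0.08,0,0,-0.02,0.43,0.78,0.08,0,0,-0.02,0.43,0.78,0.08,0,0,-0.02])

```text
time_s: 14.13
eef_pos: [417.6, 247.1, 380.8]
tcp_rot: [0.0, 0.045, 0.999, 0.0]
force: [0.9, -1.6, 0.5]
width: 87.5
grip_force: 0.0
```

```bash
python3 - <<'E'
from g import *
t=np.array([527.7,241.2,45,-.103]);g=place(np.array([[-97.5,0,55.6]]),t)[0]
inc([g[0],g[1],g[2]+159+60],down(np.pi-.103))
inc([g[0],g[1],g[2]+159],down(np.pi-.103))
E
```

```text
t 14.13 inc [-0.0423, 0.0175, 0.2041, 0.0, 0.0, 0.004] mm 62.749247532044414 deg 0.7285664149422497 F [ 0.9 -1.6  0.5] w 87.5 0.0
t 14.13 inc [-0.0423, 0.0175, 0.4041, 0.0, 0.0, 0.004] mm 122.00263626667082 deg 0.7285664149422497 F [ 0.9 -1.6  0.5] w 87.5 0.0
```

Emit:
send_rows(increments=[-0.042,0.0175,0.06,0,0,0.004,-0.042,0.0175,0.16,0,0,0.004,-0.042,0.0175,0.26,0,0,0.004,-0.042,0.0175,0.34,0,0,0.004,-0.042,0.0175,0.38,0,0,0.004,-0.042,0.0175,0.4,0,0,0.004,-0.042,0.0175,0.405,0,0,0.004,-0.042,0.0175,0.405,0,0,0.004,-0.042,0.0175,0.405,0,0,0.004])

```text
time_s: 14.88
eef_pos: [432.0, 249.9, 260.2]
tcp_rot: [0.001, 0.053, 0.999, 0.001]
force: [0.8, 0.1, 0.4]
width: 87.7
grip_force: 0.0
```

```bash
python3 - <<'E'
from g import *
t=np.array([527.7,241.2,45,-.103]);g=place(np.array([[-97.5,0,55.6]]),t)[0]
inc([g[0],g[1],g[2]+159],down(np.pi-.103))
E
```

```text
t 14.88 inc [0.0047, 0.004, 0.0022, 0.0004, 0.0004, -0.0013] mm 1.9595121386680179 deg 0.25203609195047716 F [0.8 0.1 0.4] w 87.7 0.0
```

Emit:
send_rows(increments=[0.004,0.004,0.002,0,0,0,0.004,0.004,0.002,0,0,0,0.004,0.004,0.002,0,0,0,0.004,0.004,0.002,0,0,0,0.004,0.004,0.002,0,0,0,0.004,0.004,0.002,0,0,0,0.004,0.004,0.002,0,0,0,0.004,0.004,0.002,0,0,0,0.004,0.004,0.002,0,0,0,0.004,0.004,0.002,0,0,0], fingers=0, force=58)

```text
time_s: 15.72
eef_pos: [430.5, 251.2, 258.6]
tcp_rot: [0.0, 0.054, 0.999, 0.0]
force: [-1.3, 1.1, 0.7]
width: 43.8
grip_force: 57.9
```

```bash
python3 -c "
from g import *
s=arm.observe();print(s['eef_pos'],s['tcp_rot'],s['width'],s['grip_force'],s['joint_positions'])
import json;json.dump([list(map(float,s['eef_pos'])),list(map(float,s['tcp_rot']))],open('grasp.json','w'))
"
```

```text
[430.53174936 251.17569963 258.61152727] [4.70761668e-05 5.35011389e-02 9.98567777e-01 1.41815047e-04] 43.831900876761736 57.94393301010132 [ 9.23083183e-01  2.20620595e-01 -5.63057336e-01 -1.14064138e-04
 -7.86830672e-01 -2.60085237e+00]
```

Emit:
send_rows(increments=[0,0,-0.01,0,0,0,0,0,-0.03,0,0,0,0,0,-0.06,0,0,0,0,0,-0.1,0,0,0,0,0,-0.15,0,0,0,0,0,-0.2,0,0,0,0,0,-0.2,0,0,0,0,0,-0.2,0,0,0])

```text
time_s: 16.38
eef_pos: [430.5, 251.1, 319.4]
tcp_rot: [0.001, 0.054, 0.999, 0.001]
force: [-0.2, -0.2, -4.0]
width: 43.6
grip_force: 57.9
```

```bash
python3 - <<'E'
from g import *
V=[view('side'),view('scene')]
for v,c in zip(V,((120,340,150,370),(150,360,260,480))):
    cv2.imwrite('pics/t_%s.png'%v['name'],v['image'][:,:,::-1])
a=V[0]['image'][170:330,160:340,::-1];b=V[1]['image'][170:330,270:450,::-1]
cv2.imwrite('pics/lift.png',np.vstack([cv2.resize(x,None,fx=1.85,fy=1.85,interpolation=3) for x in(a,b)])[:600])
s=arm.observe();print(s['eef_pos'],s['tcp_rot'],s['force'],s['moment'],s['width'])
E
```

```text
[430.12935243 250.69077352 317.91800681] [-4.55703546e-04  5.36970937e-02  9.98557134e-01 -2.52638223e-04] [-0.52927519  0.04757889 -4.61093561] [-0.04191755  0.22895917  0.01967195] 43.73829345002542
```

View pics/lift.png

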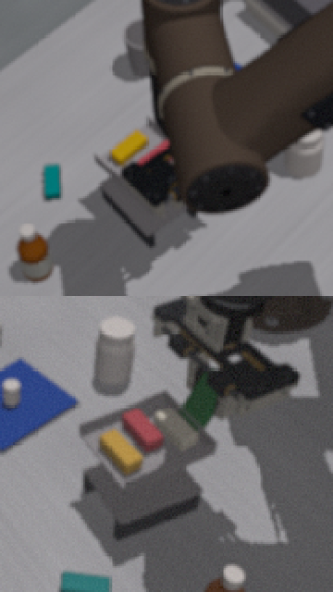

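The tray is lifted and looks level with all three bars in it; force -4 N matches the load. I'll plan the carry.

```bash
cat > tr.py <<'E'
from g import *
import json
gp,gq=json.load(open('grasp.json'))
T0=np.array([527.7,241.2,45,-.103])
Rt0=Rn.from_euler('z',T0[3]).as_matrix()
RT=Rt0.T@down(np.pi-.103); PT=Rt0.T@(np.array(gp)-T0[:3])   # tool in tray frame
B=np.array([591.3,-257.5,0,-.185])
def tcp(tp,Rt): return tp+Rt@PT, Rt@RT
def tip(th,bx=-80,z=134,px=5,by=0):
    Rt=Rn.from_euler('z',B[3]).as_matrix()@Rn.from_euler('y',np.deg2rad(th)).as_matrix()
    piv=place(np.array([[bx,by,z]],float),B)[0]
    return tcp(piv-Rt@np.array([px,0,0.]),Rt)
E
python3 - <<'E'
from tr import *
print(PT); print(tip(0,z=190)[0],tip(0)[0],tip(40)[0])
inc([470,10,400],down(np.pi-.14))
E
```

```text
[-9.76789584e+01 -6.78125054e-02  2.13611527e+02]
[ 411.72575567 -223.96349422  403.61152727] [ 411.72575567 -223.96349422  347.61152727] [ 570.3020313  -253.63943321  363.6366857 ]
t 16.48 inc [-0.2179, -0.7836, -0.2734, -0.0002, -0.0003, 0.0104] mm 257.40856746041055 deg 1.8661690888950762 F [-0.5  0.  -4.6] w 43.7 57.942538261413574
```

Emit:
send_rows(increments=[0,0,-0.05,0,0,0,-0.005,-0.02,-0.12,0,0,0,-0.015,-0.06,-0.19,0,0,0,-0.03,-0.11,-0.25,0,0,0,-0.05,-0.18,-0.27,0,0,0.002,-0.07,-0.25,-0.27,0,0,0.004,-0.09,-0.33,-0.27,0,0,0.006,-0.115,-0.42,-0.27,0,0,0.008,-0.14,-0.51,-0.27,0,0,0.01,-0.165,-0.6,-0.27,0,0,0.01,-0.19,-0.69,-0.27,0,0,0.01,-0.215,-0.78,-0.27,0,0,0.01])

```text
time_s: 17.48
eef_pos: [469.3, 10.1, 398.4]
tcp_rot: [-0.001, 0.069, 0.998, -0.0]
force: [0.1, -0.3, -4.1]
width: 43.8
grip_force: 57.9
```

```bash
python3 - <<'E'
from tr import *
inc(*tip(0,z=190))
V=view('scene');m=cams.regions_of('rest','scene');print([(r['confidence'],r['rect']) for r in m]);cv2.imwrite('pics/rest.png',V['image'][:,:,::-1])
print(arm.observe()['eef_pos'])
M=box(-65,65,-52,52,45,45);W=[view('side'),V]
o=[]
for v in W[1:]:
    r=cams.regions_of('rest',v['name'])
    if r: o.append((v,biggest(r[0]['mask'])))
print(fit([box(-65,65,-52,52,0,45)],o,[527.7,241.2,0,-.103],free=(0,1,3)))
E
```

```text
t 17.48 inc [0.0824, -0.7992, -0.0165, -0.0003, -0.0006, 0.0148] mm 241.09316630947595 deg 2.6731430128769493 F [ 0.1 -0.3 -4.1] w 43.8 57.9448002576828
[(0.89, [314.1, 242.8, 377.1, 305.4])]
[469.37308772   8.66100215 398.21780623]
(array([ 5.28561785e+02,  2.48631639e+02,  0.00000000e+00, -1.47910757e-01]), np.float64(0.9159505146850505))
```

Emit:
send_rows(increments=[0.005,-0.08,0,0,0,0,0.015,-0.16,0,0,0,0.003,0.025,-0.25,0,0,0,0.006,0.035,-0.34,0,0,0,0.009,0.045,-0.43,0,0,0,0.012,0.055,-0.52,0,0,0,0.014,0.063,-0.61,0,0,0,0.015,0.07,-0.68,0,0,0,0.015,0.076,-0.74,0,0,0,0.015,0.08,-0.78,0,0,0,0.015,0.082,-0.8,0,0,0,0.015,0.082,-0.8,0,0,0,0.015])

```text
time_s: 18.68
eef_pos: [412.1, -222.9, 399.0]
tcp_rot: [-0.001, 0.093, 0.996, 0.0]
force: [0.1, -1.0, -3.9]
width: 43.7
grip_force: 57.9
```

```bash
python3 - <<'E'
from tr import *
inc(*tip(0,z=190))
s=arm.observe();print(s['joint_positions'])
ref=(np.array(s['eef_pos']),Q(s['tcp_rot']).as_matrix())
for th in(5,10,15,20,25,30): print(th,end=' ');inc(*tip(th,z=180-th*1.4),ref=ref)
E
```

```text
t 18.68 inc [0.0006, -0.0037, -0.0154, -0.0, -0.0004, -0.0004] mm 4.767656219533061 deg 0.0934472844317874 F [ 0.1 -1.  -3.9] w 43.7 57.942001819610596
[-7.40782229e-02  1.68523116e-02 -4.32485212e-01 -1.08541418e-04
 -1.12263983e+00 -1.68279157e+00]
5 t 18.68 inc [-0.0628, -0.0037, 0.014, 0.0, 0.0274, -0.0004] mm 19.332986490298715 deg 4.932546672161916 F [ 0.1 -1.  -3.9] w 43.7 57.942001819610596
10 t 18.68 inc [-0.1283, -0.0036, 0.0158, 0.0, 0.0552, -0.0004] mm 38.78790629852142 deg 9.932335863726427 F [ 0.1 -1.  -3.9] w 43.7 57.942001819610596
15 t 18.68 inc [-0.1954, -0.0035, 0.0233, 0.0, 0.083, -0.0004] mm 59.043448165682975 deg 14.932266053533597 F [ 0.1 -1.  -3.9] w 43.7 57.942001819610596
20 t 18.68 inc [-0.2636, -0.0034, 0.0368, 0.0001, 0.1107, -0.0004] mm 79.86169911741116 deg 19.932231134623038 F [ 0.1 -1.  -3.9] w 43.7 57.942001819610596
25 t 18.68 inc [-0.3325, -0.0034, 0.0562, 0.0001, 0.1385, -0.0004] mm 101.16159364349541 deg 24.932210114895604 F [ 0.1 -1.  -3.9] w 43.7 57.942001819610596
30 t 18.68 inc [-0.4014, -0.0033, 0.0817, 0.0001, 0.1663, -0.0004] mm 122.88687406544152 deg 29.93219602843805 F [ 0.1 -1.  -3.9] w 43.7 57.942001819610596
```

```bash
python3 - <<'E'
from tr import *
s=arm.observe()
ref=(np.array(s['eef_pos']),Q(s['tcp_rot']).as_matrix())
for th in(0,4,8,12,16): print(th,end=' ');inc(*tip(th,z=134),ref=ref)
E
```

```text
0 t 18.68 inc [0.0004, -0.0037, 0.1712, -0.0, -0.0004, -0.0004] mm 51.38259810539412 deg 0.0934472844317874 F [ 0.1 -1.  -3.9] w 43.7 57.942001819610596
4 t 18.68 inc [-0.0501, -0.0037, 0.149, 0.0, 0.0218, -0.0004] mm 47.180819874620205 deg 3.9326530785846003 F [ 0.1 -1.  -3.9] w 43.7 57.942001819610596
8 t 18.68 inc [-0.102, -0.0036, 0.1304, 0.0, 0.0441, -0.0004] mm 49.67882475784273 deg 7.9323883367291215 F [ 0.1 -1.  -3.9] w 43.7 57.942001819610596
12 t 18.68 inc [-0.1551, -0.0036, 0.1154, 0.0, 0.0663, -0.0004] mm 58.00741503672956 deg 11.932300945527652 F [ 0.1 -1.  -3.9] w 43.7 57.942001819610596
16 t 18.68 inc [-0.2091, -0.0035, 0.1042, 0.0, 0.0885, -0.0004] mm 70.08768787068847 deg 15.932257329651941 F [ 0.1 -1.  -3.9] w 43.7 57.942001819610596
```

Emit:
send_rows(increments=[0,-0.004,0.03,0,0,0,0,-0.004,0.08,0,0,0,0,-0.004,0.12,0,0,0,0,-0.004,0.15,0,0,0,0,-0.004,0.168,0,0,0,0,-0.004,0.168,0,0,0,-0.025,-0.004,0.16,0,0.011,0,-0.05,-0.004,0.149,0,0.022,0,-0.076,-0.004,0.139,0,0.033,0,-0.102,-0.004,0.13,0,0.044,0,-0.155,-0.004,0.115,0,0.066,0,-0.155,-0.004,0.115,0,0.066,0])

```text
time_s: 19.68
eef_pos: [460.8, -232.8, 365.8]
tcp_rot: [-0.104, 0.092, 0.99, 0.009]
force: [1.8, 0.3, -3.2]
width: 43.7
grip_force: 57.9
```

```bash
python3 - <<'E'
from tr import *
s=arm.observe();print(s['force'],s['width'],s['joint_positions'])
ref=(np.array(s['eef_pos']),Q(s['tcp_rot']).as_matrix())
for th in(12,16,20,24,28,32,36,40): print(th,end=' ');inc(*tip(th,z=134),ref=ref)
v=view('scene');w=view('side');a=v['image'][110:240,160:330,::-1];b=w['image'][80:210,250:420,::-1]
cv2.imwrite('pics/tip1.png',np.vstack([cv2.resize(x,None,fx=2.3,fy=2.3,interpolation=3) for x in(a,b)]))
E
```

```text
[ 1.82121411  0.2500966  -3.15710698] 43.67830819646879 [-0.09462085  0.19737536 -0.30744333 -0.01841855 -1.2741915  -1.65346559]
12 t 19.68 inc [0.0094, -0.001, 0.0072, -0.0004, 0.0002, 0.0001] mm 3.5530113953131788 deg 0.07382469532974285 F [ 1.8  0.3 -3.2] w 43.7 57.94166564941406
16 t 19.68 inc [-0.0411, -0.0011, -0.0149, -0.0004, 0.0224, 0.0001] mm 13.137296356348694 deg 4.031645522231761 F [ 1.8  0.3 -3.2] w 43.7 57.94166564941406
20 t 19.68 inc [-0.0931, -0.0011, -0.0335, -0.0004, 0.0446, 0.0001] mm 29.67798748079034 deg 8.031368345686925 F [ 1.8  0.3 -3.2] w 43.7 57.94166564941406
24 t 19.68 inc [-0.1462, -0.0012, -0.0483, -0.0004, 0.0668, 0.0001] mm 46.192605405881416 deg 12.031275316515291 F [ 1.8  0.3 -3.2] w 43.7 57.94166564941406
28 t 19.68 inc [-0.2002, -0.0012, -0.0595, -0.0004, 0.0891, 0.0001] mm 62.65305860618801 deg 16.031228596743805 F [ 1.8  0.3 -3.2] w 43.7 57.94166564941406
32 t 19.68 inc [-0.2548, -0.0012, -0.0668, -0.0004, 0.1113, 0.0001] mm 79.03797241111911 deg 20.0312004440411 F [ 1.8  0.3 -3.2] w 43.7 57.94166564941406
36 t 19.68 inc [-0.3099, -0.0012, -0.0703, -0.0004, 0.1335, 0.0] mm 95.32697522502274 deg 24.031181586648596 F [ 1.8  0.3 -3.2] w 43.7 57.94166564941406
40 t 19.68 inc [-0.365, -0.0013, -0.07, -0.0004, 0.1557, 0.0] mm 111.50005291592258 deg 28.031168044955315 F [ 1.8  0.3 -3.2] w 43.7 57.94166564941406
```

View pics/tip1.png

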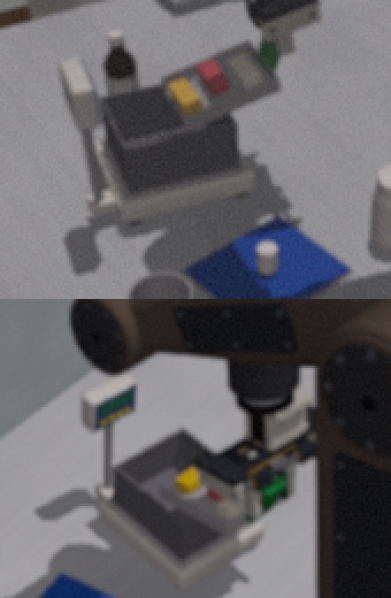

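The tray is tipped about 12° over the robot-side rim, inside the bin's width, and the bars have not moved. I'll tilt further, slowly.

Emit:
send_rows(increments=[-0.015,-0.001,0,0,0.01,0,-0.041,-0.001,-0.015,0,0.022,0,-0.054,-0.001,-0.02,0,0.028,0,-0.067,-0.001,-0.025,0,0.033,0,-0.08,-0.001,-0.029,0,0.039,0,-0.093,-0.001,-0.033,0,0.045,0,-0.106,-0.001,-0.037,0,0.05,0,-0.119,-0.001,-0.041,0,0.056,0,-0.133,-0.001,-0.045,0,0.061,0,-0.146,-0.001,-0.048,0,0.067,0,-0.146,-0.001,-0.048,0,0.067,0,-0.146,-0.001,-0.048,0,0.067,0])

```text
time_s: 20.78
eef_pos: [502.9, -241.3, 369.7]
tcp_rot: [-0.207, 0.091, 0.974, 0.019]
force: [-1.2, 0.5, -3.8]
width: 43.8
grip_force: 57.9
```

```bash
cat > mon.py <<'E'
from tr import *
import sys
v=view('scene');h=hsv(v);c=h[110:240,160:330]
ye=(c[...,0]>18)&(c[...,0]<32)&(c[...,1]>130)&(c[...,2]>50);re=((c[...,0]<8)|(c[...,0]>172))&(c[...,1]>110)&(c[...,2]>50)
for n,m in(('yel',ye),('pink',re)): print(n,m.sum(),(np.argwhere(m).mean(0)[::-1]+[160,110]).round(1) if m.any() else '')
s=arm.observe();print(s['force'].round(1),s['moment'].round(2),s['width'])
ref=(np.array(s['eef_pos']),Q(s['tcp_rot']).as_matrix())
for th in map(float,sys.argv[1:]): print(th,end=' ');inc(*tip(th,z=134),ref=ref)
E
python3 mon.py 24 28 32 36
```

```text
yel 92 [241.3 154.2]
pink 82 [252.8 144.1]
[-0.2 -0.4 -2.9] [-0.31 -1.67 -0.03] 43.75928592305313
24.0 t 20.83 inc [-0.0082, 0.0011, -0.0075, 0.0001, 0.0003, -0.0002] mm 3.346802799706363 deg 0.06268266499490913 F [-0.2 -0.4 -2.9] w 43.8 57.943629026412964
28.0 t 20.83 inc [-0.0587, 0.0012, -0.0296, 0.0001, 0.0225, -0.0002] mm 19.72388959762626 deg 4.045810461310092 F [-0.2 -0.4 -2.9] w 43.8 57.943629026412964
32.0 t 20.83 inc [-0.1106, 0.0012, -0.0481, 0.0001, 0.0447, -0.0002] mm 36.19545483244845 deg 8.04569661100859 F [-0.2 -0.4 -2.9] w 43.8 57.943629026412964
36.0 t 20.83 inc [-0.1637, 0.0013, -0.063, 0.0001, 0.0669, -0.0002] mm 52.630324652735354 deg 12.045658309819286 F [-0.2 -0.4 -2.9] w 43.8 57.943629026412964
```

```bash
python3 - <<'E'
from tr import *
import pickle
d=pickle.load(open('trayw.pkl','rb'))
s=arm.observe();R=Q(s['tcp_rot']).as_matrix();v=view('scene')
Rt=R@RT.T;tp=s['eef_pos']-Rt@PT
for n,px in(('yel',(282,207)),('pink',(262,163)),('cream',(280,119))):
    b=Rt0.T@(ray(px,d,65)-T0[:3]);print(n,b.round(1),'pred px',proj([tp+Rt@b],v).round(1))
print('tray',tp.round(1),np.rad2deg(Rn.from_matrix(Rt).as_euler('zyx')).round(1), 'lip',(tp+Rt@[70,0,3]).round(1),s['moment'])
E
```

```text
yel [40.   6.2 20. ] pred px [[244.8 151.6]]
pink [ -3.5 -11.9  20. ] pred px [[254.4 141.6]]
cream [-43.    5.4  20. ] pred px [[266.6 137.5]]
tray [ 505.2 -241.7  135. ] [-11.6  23.5   4.7] lip [ 569.3 -253.8  109.3] [-0.30868919 -1.6682611  -0.03075081]
```

```bash
sed -i 's/z=134),ref/z=139),ref/' mon.py; python3 mon.py 26 30 34
```

```text
yel 92 [241.6 154.4]
pink 83 [252.7 143.7]
[-0.1  0.1 -3.6] [-0.34 -1.71  0.05] 44.12800640986987
26.0 t 20.93 inc [-0.0277, 0.0011, -0.0336, 0.0001, 0.0115, -0.0002] mm 13.069811686149333 deg 2.0721333536946647 F [-0.1  0.1 -3.6] w 44.1 57.94364869594574
30.0 t 20.93 inc [-0.0789, 0.0012, -0.0539, 0.0001, 0.0337, -0.0002] mm 28.68303577029703 deg 6.071913882940819 F [-0.1  0.1 -3.6] w 44.1 57.94364869594574
34.0 t 20.93 inc [-0.1315, 0.0012, -0.0706, 0.0001, 0.056, -0.0002] mm 44.77827889977683 deg 10.071868676950935 F [-0.1  0.1 -3.6] w 44.1 57.94364869594574
```

Emit:
send_rows(increments=[-0.014,0.001,-0.02,0,0.006,0,-0.028,0.001,-0.034,0,0.0115,0,-0.041,0.001,-0.039,0,0.017,0,-0.053,0.001,-0.044,0,0.023,0,-0.066,0.001,-0.049,0,0.028,0,-0.079,0.001,-0.054,0,0.034,0,-0.092,0.001,-0.058,0,0.039,0,-0.105,0.001,-0.062,0,0.045,0,-0.118,0.001,-0.066,0,0.05,0,-0.131,0.001,-0.07,0,0.056,0,-0.131,0.001,-0.07,0,0.056,0,-0.131,0.001,-0.07,0,0.056,0])

```text
time_s: 21.93
eef_pos: [546.6, -249.3, 372.9]
tcp_rot: [-0.292, 0.089, 0.952, 0.027]
force: [-0.2, 0.0, -3.0]
width: 43.6
grip_force: 57.9
```

```bash
python3 mon.py 34 38 42 46
```

```text
yel 24 [232.6 166.2]
pink 99 [236.5 155.4]
[ 0.1  0.4 -3.3] [-0.41 -2.24 -0.01] 43.50880402778867
34.0 t 21.98 inc [0.0008, 0.0002, -0.0009, 0.0001, -0.0002, -0.0002] mm 0.3613884950233794 deg 0.05095734727339215 F [ 0.1  0.4 -3.3] w 43.5 57.943798899650574
38.0 t 21.98 inc [-0.0497, 0.0003, -0.0231, 0.0001, 0.022, -0.0002] mm 16.442467034353452 deg 3.9673184293701778 F [ 0.1  0.4 -3.3] w 43.5 57.943798899650574
42.0 t 21.98 inc [-0.1016, 0.0003, -0.0417, 0.0001, 0.0443, -0.0002] mm 32.951640041649185 deg 7.967222424195568 F [ 0.1  0.4 -3.3] w 43.5 57.943798899650574
46.0 t 21.98 inc [-0.1547, 0.0004, -0.0566, 0.0001, 0.0665, -0.0002] mm 49.42191174411615 deg 11.967190545788124 F [ 0.1  0.4 -3.3] w 43.5 57.943798899650574
```

Emit:
send_rows(increments=[0,0,0,0,0,0,0,0,0,0,0,0,0,0,0,0,0,0,0,0,0,0,0,0,0,0,0,0,0,0,0,0,0,0,0,0,0,0,0,0,0,0,0,0,0,0,0,0,0,0,0,0,0,0,0,0,0,0,0,0])

```text
time_s: 22.82
eef_pos: [546.4, -249.2, 373.4]
tcp_rot: [-0.291, 0.089, 0.952, 0.027]
force: [0.0, -0.8, -1.6]
width: 43.7
grip_force: 57.9
```

```bash
cat >> mon.py <<'E'
w=view('side');a=v['image'][110:240,160:330,::-1];b=w['image'][80:210,250:420,::-1]
cv2.imwrite('pics/tip2.png',np.vstack([cv2.resize(x,None,fx=2.3,fy=2.3,interpolation=3) for x in(a,b)]))
for n in(v,w): print([(round(r['confidence'],2),[int(q) for q in r['rect']]) for r in cams.regions_of('bar1',n['name'])])
E
python3 mon.py 34 38 42
```

```text
yel 36 [233.7 166.1]
pink 13 [218.4 169.5]
[ 0.1  0.2 -2.2] [-0.47 -2.19 -0.  ] 43.50017317954978
34.0 t 22.87 inc [0.0002, 0.0001, -0.0004, 0.0001, -0.0001, -0.0002] mm 0.14698424032455185 deg 0.04060859469346568 F [ 0.1  0.2 -2.2] w 43.5 57.94386148452759
38.0 t 22.87 inc [-0.0503, 0.0002, -0.0226, 0.0001, 0.0221, -0.0002] mm 16.55204596318096 deg 3.97880427128284 F [ 0.1  0.2 -2.2] w 43.5 57.94386148452759
42.0 t 22.87 inc [-0.1022, 0.0002, -0.0412, 0.0001, 0.0443, -0.0002] mm 33.06955720766576 deg 7.978729023498399 F [ 0.1  0.2 -2.2] w 43.5 57.94386148452759
[(0.94, [302, 320, 330, 336]), (0.65, [215, 163, 235, 170]), (0.37, [183, 137, 270, 207])]
[(0.62, [182, 258, 192, 279])]
```

Emit:
send_rows(increments=[-0.013,0,-0.006,0,0.006,0,-0.025,0,-0.012,0,0.011,0,-0.038,0,-0.018,0,0.017,0,-0.05,0,-0.023,0,0.022,0,-0.05,0,-0.023,0,0.022,0,-0.05,0,-0.023,0,0.022,0])

```text
time_s: 23.52
eef_pos: [562.8, -252.3, 369.9]
tcp_rot: [-0.325, 0.088, 0.941, 0.03]
force: [-0.7, 0.9, -3.0]
width: 43.4
grip_force: 57.9
```

```bash
python3 - <<'E'
from tr import *
f=[];V=[]
for n in('scene','side','wrist')*3: V.append(view(n));f.append(arm.observe()['force'][2])
print(np.mean(f),f)
a=cv2.resize(V[0]['image'][110:240,160:330],(390,298),interpolation=3);b=cv2.resize(V[1]['image'][80:210,250:420],(390,298),interpolation=3);c=cv2.resize(V[2]['image'],(400,300))
c2=cv2.resize(V[0]['image'][215:345,280:450],(400,298),interpolation=3)
o=np.hstack([np.vstack([a,b]),np.vstack([c,c2])[:596]]);cv2.imwrite('pics/tip3.png',o[:,:,::-1])
E
```

```text
-2.251502481520436 [np.float64(-1.6573602086424013), np.float64(-2.71787827127802), np.float64(-2.630128227837004), np.float64(-1.5593691205588145), np.float64(-2.5265486460168187), np.float64(-1.994385425663891), np.float64(-1.9720374967436587), np.float64(-2.9433607132595596), np.float64(-2.2624542236837533)]
```

View pics/tip3.png

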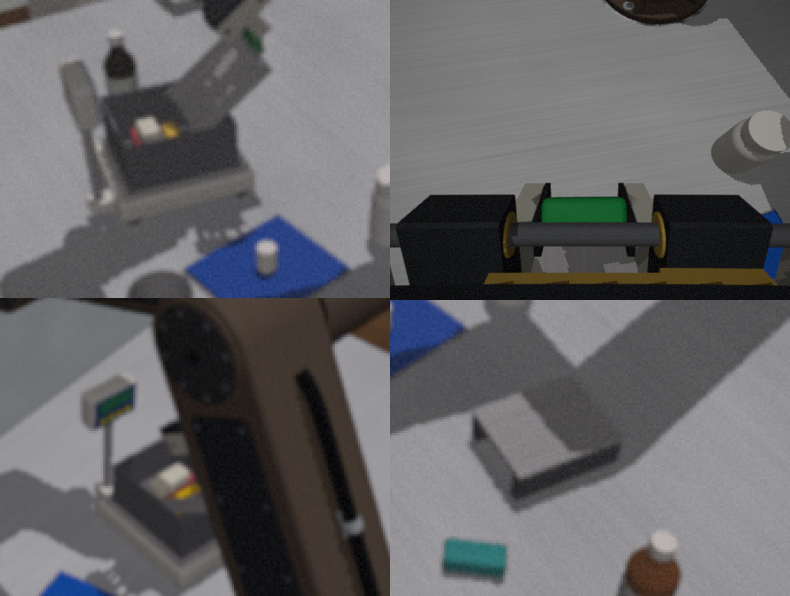

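All three bars are in the bin, cream on top of pink and yellow at about (223,167) in the scene view. The tray is empty: 2.25 N is the tray alone. The rest's top corners in the scene view are about (316,264), (378,276) and (332,293). I'll check the rest pose and plan the withdrawal.

```bash
cat > m9.py <<'E'
from tr import *
from scipy.optimize import least_squares
v=view('scene')
uv=np.array([[315.7,263.9],[377.7,276.1],[332.3,292.7],[346,249]])
for p in(T0,): print(proj(place(box(-65,65,-52,52,0,0)[::2],p),v).round(1))
M=np.array([[65,-52,0],[-65,52,0],[65,52,0],[-65,-52,0]],float)
print(proj(place(M,T0),v).round(1))
r=least_squares(lambda q:(proj(place(M,np.array([q[0],q[1],45,q[2]])),v)-uv)[:3].ravel(),[527,241,-.1]);print(r.x,r.fun.round(1))
g=cv2.cvtColor(v['image'],cv2.COLOR_RGB2GRAY)
s=arm.observe();R=Q(s['tcp_rot']).as_matrix();Rt=R@RT.T;tp=s['eef_pos']-Rt@PT
inc(*tcp(tp+Rt@[-80,0,15],Rt))
print(tp,(tp+Rt@[-80,0,15]))
tl=tp+Rt@[-80,0,15]; 
E
python3 m9.py
```

```text
[[354.5 244. ]
 [378.5 270.6]
 [313.2 260.4]
 [335.1 289.6]]
[[313.2 260.4]
 [378.5 270.6]
 [335.1 289.6]
 [354.5 244. ]]
[ 5.35460941e+02  2.51800119e+02 -1.76204634e-01] [-2.1 -1.3  1.3  0.5  0.6  0.5]
t 24.02 inc [0.2667, -0.0, -0.05, 0.0, 0.0, 0.0] mm 81.3941029804985 deg 6.852635509664205e-17 F [ 0.2 -0.8 -2.4] w 43.9 57.94367015361786
[ 508.84866013 -242.0718533   142.40939404] [ 455.92374515 -232.13782061  203.44437064]
```

Emit:
send_rows(increments=[0.04,0,-0.008,0,0,0,0.1,0,-0.02,0,0,0,0.16,0,-0.03,0,0,0,0.21,0,-0.04,0,0,0,0.25,0,-0.05,0,0,0,0.267,0,-0.05,0,0,0,0.267,0,-0.05,0,0,0])

```text
time_s: 24.6
eef_pos: [508.6, -242.2, 433.4]
tcp_rot: [-0.323, 0.088, 0.942, 0.03]
force: [0.7, -0.6, -0.7]
width: 43.8
grip_force: 57.9
```

```bash
python3 - <<'E'
from tr import *
s=arm.observe();print(s['joint_positions'],s['eef_pos'])
inc([480,-140,440],down(np.pi-.14))
E
```

```text
[-0.11390893  0.37860225  0.03056462 -0.04629998 -1.88147347 -1.64149759] [ 508.59811691 -242.16153388  433.42107598]
t 24.6 inc [0.137, 0.3171, 0.0787, 0.0048, -0.2101, -0.014] mm 106.29258458201222 deg 37.917798275683424 F [ 0.7 -0.6 -0.7] w 43.8 57.943997383117676
```

Emit:
send_rows(increments=[0.01,0.03,0.006,0.0003,-0.015,-0.001,0.03,0.06,0.015,0.0008,-0.04,-0.003,0.05,0.1,0.027,0.0015,-0.07,-0.005,0.07,0.15,0.038,0.002,-0.1,-0.007,0.09,0.2,0.05,0.003,-0.13,-0.009,0.11,0.24,0.06,0.0035,-0.16,-0.011,0.125,0.28,0.07,0.004,-0.185,-0.013,0.134,0.31,0.076,0.0045,-0.205,-0.014,0.137,0.317,0.079,0.005,-0.21,-0.014,0.137,0.317,0.079,0.005,-0.21,-0.014])

```text
time_s: 25.43
eef_pos: [480.0, -139.6, 438.3]
tcp_rot: [-0.002, 0.069, 0.998, -0.0]
force: [-0.6, -0.0, -2.0]
width: 43.8
grip_force: 57.9
```

```bash
python3 - <<'E'
from tr import *
inc([550,60,440],down(np.pi-.12));inc([550,236,440],down(np.pi-.12))
E
```

```text
t 25.43 inc [-0.1393, 0.6911, -0.0065, -0.0002, -0.0012, -0.0059] mm 211.50127759559578 deg 1.0780591842912424 F [-0.6 -0.  -2. ] w 43.8 57.94335722923279
t 25.43 inc [-0.0583, 1.2721, -0.0066, -0.0002, -0.0012, -0.0059] mm 382.0464695113379 deg 1.0780591842912424 F [-0.6 -0.  -2. ] w 43.8 57.94335722923279
```

Emit:
send_rows(increments=[0,0.05,0,0,0,0,-0.01,0.13,0,0,0,0,-0.02,0.23,0,0,0,0,-0.03,0.33,0,0,0,0,-0.035,0.43,0,0,0,0,-0.04,0.53,0,0,0,-0.003,-0.045,0.63,0,0,0,-0.006,-0.05,0.73,0,0,0,-0.006,-0.055,0.83,0,0,0,-0.006,-0.058,0.92,0,0,0,-0.006,-0.058,0.98,0,0,0,-0.006,-0.058,1,0,0,0,-0.006])

```text
time_s: 26.43
eef_pos: [540.9, 156.8, 436.6]
tcp_rot: [-0.003, 0.06, 0.998, -0.001]
force: [0.4, -0.1, -1.5]
width: 43.6
grip_force: 57.9
```

Emit:
send_rows(increments=[0,0.07,0,0,0,0,0,0.15,0,0,0,0,0,0.21,0,0,0,0,0,0.25,0,0,0,0,0,0.27,0,0,0,0,0,0.27,0,0,0,0,0,0.27,0,0,0,0])

```text
time_s: 27.02
eef_pos: [549.5, 234.6, 437.9]
tcp_rot: [-0.002, 0.06, 0.998, -0.001]
force: [-0.4, -0.5, -2.2]
width: 43.6
grip_force: 57.9
```

```bash
cat > m10.py <<'E'
from tr import *
import pickle
d=view('wrist');cv2.imwrite('pics/restw.png',d['image'][:,:,::-1]);pickle.dump(d,open('restw.pkl','wb'))
print(arm.observe()['eef_pos'])
rs=cams.regions_of('rest','wrist');print([(r['confidence'],r['rect']) for r in rs])
RE=box(-65,65,-52,52,0,45);top=box(-65,65,-52,52,41,45)
for r in rs[:1]:
    m=hullmask(biggest(r['mask']))
    print(fit([top],[(d,m)],[528,242,0,-.12],free=(0,1,3)),fit([RE],[(d,m)],[528,242,0,-.12],free=(0,1,3)))
    c=cv2.approxPolyDP(cv2.convexHull(np.argwhere(m)[:,::-1].astype(np.int32)),4,True).reshape(-1,2);print(c.tolist())
    print(proj(place(top[1::2],T0*[1,1,0,1]),d).round(1).tolist())
E
python3 m10.py
```

```text
[549.47896138 234.24614798 438.1153979 ]
[(0.92, [232.1, 86.6, 339.4, 218.0]), (0.34, [201.2, 271.5, 349.8, 383.3])]
(array([ 5.30792301e+02,  2.48534212e+02,  0.00000000e+00, -1.49563669e-01]), np.float64(0.9898684955331141)) (array([ 5.30770606e+02,  2.48530776e+02,  0.00000000e+00, -1.49508609e-01]), np.float64(0.9898603750676795))
[[339, 89], [330, 215], [236, 214], [233, 88]]
[[221.2, 85.1], [330.9, 83.1], [228.5, 214.6], [326.8, 213.1]]
```

The rest fit is 0.99 IoU: centre (530.8, 248.5), yaw -0.150. The tray was off-centre at the start, so I'll place it at the rest's own centre.

```bash
cat > pl.py <<'E'
from tr import *
Rt=Rn.from_euler('z',-.15).as_matrix()
P=np.array([530.8,248.5,45])
for dz in(60,12,2,0): print(dz,end=' ');inc(*tcp(P+[0,0,dz],Rt))
E
python3 pl.py
```

```text
60 t 27.12 inc [0.3917, 0.0495, 0.4003, -0.0002, -0.001, 0.0091] mm 168.66559378924367 deg 1.647318966562019 F [ 0.1 -0.4 -3. ] w 43.6 57.94307291507721
12 t 27.12 inc [0.3912, 0.0496, 0.5603, -0.0002, -0.001, 0.0091] mm 205.53455729868574 deg 1.647318966562019 F [ 0.1 -0.4 -3. ] w 43.6 57.94307291507721
2 t 27.12 inc [0.3911, 0.0496, 0.5936, -0.0002, -0.001, 0.0091] mm 213.77253881497933 deg 1.647318966562019 F [ 0.1 -0.4 -3. ] w 43.6 57.94307291507721
0 t 27.12 inc [0.391, 0.0497, 0.6003, -0.0002, -0.001, 0.0091] mm 215.4380355760999 deg 1.647318966562019 F [ 0.1 -0.4 -3. ] w 43.6 57.94307291507721
```

Emit:
send_rows(increments=[0.05,0.006,0.02,0,0,0.001,0.12,0.015,0.08,0,0,0.003,0.2,0.025,0.16,0,0,0.005,0.28,0.035,0.24,0,0,0.007,0.34,0.043,0.31,0,0,0.009,0.38,0.048,0.37,0,-0.001,0.009,0.391,0.05,0.42,0,-0.001,0.009,0.391,0.05,0.48,0,-0.001,0.009,0.391,0.05,0.52,0,-0.001,0.009,0.391,0.05,0.55,0,-0.001,0.009,0.391,0.05,0.56,0,-0.001,0.009,0.391,0.05,0.56,0,-0.001,0.009])

```text
time_s: 28.12
eef_pos: [434.5, 263.5, 270.3]
tcp_rot: [-0.0, 0.075, 0.997, -0.001]
force: [-0.9, -0.2, -2.6]
width: 43.6
grip_force: 57.9
```

```bash
python3 pl.py
```

```text
60 t 28.12 inc [0.0008, -0.0019, -0.1609, -0.0004, -0.0001, 0.0001] mm 48.27268219476898 deg 0.06711439940230815 F [-0.9 -0.2 -2.6] w 43.6 57.94322669506073
12 t 28.12 inc [0.0007, -0.0018, -0.0009, -0.0004, -0.0001, 0.0001] mm 0.6323211727271616 deg 0.06711439940230815 F [-0.9 -0.2 -2.6] w 43.6 57.94322669506073
2 t 28.12 inc [0.0007, -0.0017, 0.0324, -0.0004, -0.0001, 0.0001] mm 9.747512162326899 deg 0.06711439940230815 F [-0.9 -0.2 -2.6] w 43.6 57.94322669506073
0 t 28.12 inc [0.0007, -0.0017, 0.0391, -0.0004, -0.0001, 0.0001] mm 11.744650953202363 deg 0.06711439940230815 F [-0.9 -0.2 -2.6] w 43.6 57.94322669506073
```

Emit:
send_rows(increments=[0,-0.0017,0.01,0,0,0,0,-0.0017,0.018,0,0,0,0,-0.0017,0.024,0,0,0,0,-0.0017,0.029,0,0,0,0,-0.0017,0.033,0,0,0,0,-0.0017,0.036,0,0,0,0,-0.0017,0.036,0,0,0,0,-0.0017,0.036,0,0,0])

```text
time_s: 28.78
eef_pos: [434.3, 263.5, 259.8]
tcp_rot: [0.0, 0.074, 0.997, -0.0]
force: [0.1, -0.3, -1.6]
width: 43.7
grip_force: 57.9
```

Emit:
send_rows(increments=[0,0,0.003,0,0,0,0,0,0.006,0,0,0,0,0,0.006,0,0,0,0,0,0.006,0,0,0])

```text
time_s: 29.12
eef_pos: [434.3, 263.5, 258.6]
tcp_rot: [0.0, 0.074, 0.997, -0.0]
force: [-3.3, -1.4, 5.6]
width: 43.8
grip_force: 57.9
```

Emit:
send_rows(increments=[0,0,0,0,0,0,0,0,0,0,0,0,0,0,0,0,0,0,0,0,0,0,0,0,0,0,0,0,0,0,0,0,0,0,0,0,0,0,0,0,0,0,0,0,0,0,0,0], fingers=1)

```text
time_s: 29.78
eef_pos: [434.3, 263.4, 257.9]
tcp_rot: [0.0, 0.075, 0.997, -0.0]
force: [0.0, 0.1, 0.0]
width: 86.7
grip_force: 0.0
```

Emit:
send_rows(increments=[0,0,-0.04,0,0,0,0,0,-0.12,0,0,0,0,0,-0.22,0,0,0,0,0,-0.34,0,0,0,-0.1,0,-0.45,0,0,0,-0.22,0,-0.55,0,0,0,-0.34,0,-0.58,0,0,0,-0.38,0,-0.58,0,0,0,-0.38,0,-0.58,0,0,0])

```text
time_s: 30.53
eef_pos: [549.9, 246.1, 432.3]
tcp_rot: [0.001, 0.076, 0.997, 0.0]
force: [-0.8, 0.1, -0.3]
width: 87.8
grip_force: 0.0
```

```bash
cat > m11.py <<'E'
from tr import *
d=view('wrist');cv2.imwrite('pics/w5.png',d['image'][:,:,::-1]);print(arm.observe()['eef_pos'])
m=hullmask(net('tray',d)|green(d));A=[np.vstack(TR)]
print(fit(A,[(d,m)],[530.8,248.5,45,-.15],free=(0,1,3)),fit(A,[(d,m)],[530.8,248.5,45,-.15]))
r=cams.regions_of('rest','wrist');print([(x['confidence'],x['rect']) for x in r])
E
python3 m11.py
```

```text
[548.35588069 246.11675098 431.43074336]
(array([ 5.31668959e+02,  2.48873510e+02,  4.50000000e+01, -1.37799812e-01]), np.float64(0.9782114252843046)) (array([ 5.31474082e+02,  2.48818899e+02,  4.35867174e+01, -1.35967971e-01]), np.float64(0.9793189564382746))
[]
```

The tray is within 1 mm and about 0.7° of the rest's centre and direction. Last check on everything else, then I'll hand in.

```bash
python3 - <<'E'
from tr import *
for n in('scene','side'):
    v=view(n)
    for k in('amber_bottle','white_jar','dark_bottle','steel_beaker','lid'):
        print(n,k,[(round(r['confidence'],2),[int(x) for x in r['rect']]) for r in cams.regions_of(k,n)[:1]])
v=view('scene');a=cv2.imread('pics/tip3.png');h=hsv(v)[150:185,205:250]
for nm,m in(('yel',(h[...,0]>18)&(h[...,0]<32)&(h[...,1]>130)),('pink',((h[...,0]<8)|(h[...,0]>172))&(h[...,1]>100)&(h[...,2]>50)),('cream',(h[...,2]>130))): print(nm,m.sum())
print(arm.finish_job())
E
```

```text
scene amber_bottle [(0.78, [375, 311, 401, 361])]
scene white_jar [(0.8, [324, 181, 345, 218])]
scene dark_bottle [(0.63, [204, 121, 221, 151])]
scene steel_beaker [(0.56, [211, 231, 243, 270])]
scene lid [(0.67, [242, 206, 314, 249])]
side amber_bottle []
side white_jar [(0.56, [313, 232, 337, 265])]
side dark_bottle []
side steel_beaker [(0.4, [212, 245, 268, 299])]
side lid [(0.92, [251, 200, 317, 245])]
yel 32
pink 16
cream 138
the job is handed in; nothing more can be done
None
```

I handed the job in at about 31 s: the lid is flat and knob-up in the middle of the mat, all three bars are in the bin, and the empty tray is centred on its rest to within about 1 mm. The bottles, jar and beaker are where they started; no verdict came back.

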